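# Unfold the press crank and push a sample tin's lid home

## Robot

A 7-joint arm with a two-finger parallel gripper is mounted at the origin on the work surface. World frame = base frame: x ahead of the robot, y to its left, z up, the work surface at z = 0. Lengths are in m, angles in rad, forces in N, time in s.
With the tool pointing down it reaches from about 0.4 to 0.875 m from the base axis. Payload 4.4 kg.
Tool frame: the origin (TCP) lies midway between the tips of the shut fingers; the grasp point (between the pads) lies arm.grip_depth behind it (arm.grip_depth is the distance from the TCP to the grasp point, in m); z points along the fingers, y is the direction in which the jaws open and shut (so a half turn about z gives the same grasp; the last joint's range is limited). The gripper opens to 85 mm and grips with 20 to 120 N. Pads are 22 mm wide; open, the fingers measure 114 mm over their backs; the gripper's body (76 mm by 85 mm) begins 54 mm behind the grasp point. The pads swing forward as they close: fully open they stand 13 mm farther back than shut.
Start: joints at [1.256, 0.628, 0.038, 1.517, -0.027, 0.996, -0.02], TCP at [0.16, -0.63, 0.231] pointing down, gripper open.
Joint ranges: [-3.06, 3.06], [-0.37, 2.12], [-1.25, 1.32], [0.18, 2.47], [-1.1, 4.24], [0.23, 1.98], [-2.94, 2.94]. Speed limits (rad/s): [2.57, 2.57, 3.14, 3.14, 3.14, 3.14, 3.14].

## Interface

Orientations are given as a unit quaternion [w, x, y, z].
In Python, from rig import arm, capture, camera_info gives the robot as it stands. Calls block until the motion is done:
- arm.move_pose(position, orientation): joint-space move of the TCP to a pose.
- arm.move_straight(position, feed=0.15, orientation=None, until_force=None): straight line of the TCP; orientation=None keeps the orientation; feed is the mean speed in m/s. With until_force (N) it stops when the force on the tool has changed by that much, and returns True; else False.
- arm.set_joints(angles): joint-space move.
- arm.set_gripper(opening, force=None): opening from 0.0 (shut) to 1.0 (fully open); force is the grip in N (None keeps the last); returns when the fingers have stopped.
- arm.hold(seconds).
- arm.inverse_kinematics(position, orientation): joint angles nearest the present ones, or None.
- arm.get_state(): the state.
- capture(name): name is "scene" or "top" or "wrist"; returns the picture (480x640x3 uint8, blue, green, red); there is no depth.
- camera_info(name): a dict with "fx", "fy", "cx", "cy" (pixels), "pose" (4x4, takes a point from camera to world coordinates). Camera axes: x right, y down, z forward; pixel columns grow to the right and rows downward; lengths in m; the calibration is good to about 2 mm. A picture is of the moment at which its call begins: read the wrist's pose just before it. camera_info takes no time and is no camera call; for the wrist camera it gives the pose at the moment of the call.
A pose or a line that the arm cannot do raises arm.IKError and nothing moves.
- arm.job_done(): hands the job in, once; it reports no verdict.
The state is a dict: "t": time; "joint_positions": joint angles; "joint_vel": joint speeds; "joint_efforts": joint torques, N m; "ee_pos": TCP position; "tcp_rot": TCP orientation; "wrist_force": force on the tool from outside, world axes, zero at the start; "torque": the same for the moment, N m; "finger_gap": opening from 0.0 (shut) to 1.0 (fully open).
Only numpy, scipy, OpenCV 4.12 (cv2) and the standard library are available. Lean on these libraries where they do the work, as an engineer would, in place of code of your own. Each camera call takes 0.05 s, during which the arm holds its last target. There are 200 camera calls.

## Task

Swing the folded handle of the lidding press's crank fully upright before turning the crank, then use it to wind the pressing plate down (clockwise from above) until you feel the tin's lid go solidly home, firmly but without forcing it further, which would buckle the tin. Then wind the plate back up about half a turn, clear of the lid, and let go with the handle left upright; leave the tin in its place and everything else on the bench alone.

Things in the scene. Friction and masses are not known exactly. Their poses are not given: they have to be found in the camera images.
- press: Small lidding press, fixed to the bench: grey base plate 160 (x) x 190 (y) x 20 mm, steel posts at y = +-72 mm, grey cross-beam 50 x 180 mm (underside 136, top 154 mm above the bench; post nuts reach 162), a vertical screw through the beam's middle with a crank on top. Origin: centre of the base plate's underside, on the bench; z up.
- platen: The press's flat steel pressing plate, 80 (x) x 70 (y) x 12 mm, level, over the tin; origin: centre of its underside. A stiff spring behind it yields 1 mm per 50 N. Turning the crank clockwise seen from above lowers it by 5 mm per radian, counter-clockwise raises it. Bearing on nothing, it stays put; bearing hard on the tin it drives the crank back if let go.
- crank_hub (a point): Point on the crank's vertical axis at the height of the handle's hinge, 200 mm above the bench; the crank turns about it at constant height. The hub is a 28 mm round boss, top 2 mm below this point. Below the crank there is free space down to the beam, 46 mm below this point (a 32 mm round collar on the axis reaches to 22 mm below).
- crank: The crank: a flat steel bar 11 mm wide, 8 mm thick (top 10 mm, underside 18 mm below crank_hub), reaching level from the hub along this body's -x axis to 87 mm from the axis; a 33 mm stub on the other side. Origin on the crank axis, 20 mm below crank_hub. Turning needs about 0.08 N m when the plate is free: 1 N at the handle.
- crank_pivot (a point): The hinge of the folding handle, 75 mm from the crank axis, near the bar's outer end, at the same height as crank_hub. The hinge axis is horizontal, square to the bar; two lugs beside it make the bar 19 mm wide here and reach 2 mm above the hinge axis.
- handle_mid (a point): Grip middle of the folding handle, on its centre line, 36 mm from the hinge. The grip is a white round plastic sleeve 18 mm thick, spinning freely about its centre line, from 12 to 58 mm from the hinge. Folded, it lies level on top of the bar (1 mm gap), free end towards the hub, 17 mm from the crank axis; unfolded, it stands upright on the bar's outer end. Site x axis: to the free end.
- handle (a joint): Fold angle of the handle: 0 = folded flat, pi/2 = fully upright, where it meets a firm stop. Stiff hinge (0.06 N m: about 1.7 N at the grip middle) that stays where it is left; a harder push towards the hub folds it again.
- tin: The oval aluminium sample tin standing loose on the press's base plate under the pressing plate, 96 x 50 mm, long along x; origin: centre of its underside. The lid slides at about 20 N of plate force; 40 N makes sure that the lid is home; above 130 N the tin buckles.
- lid_top (a point): Centre of the top face of that tin's push-on lid (100 x 54 mm, 10 mm deep), which stands 4 to 7 mm proud; tin heights differ by up to 4 mm. Resistance along the path at the upright handle (75 mm from the axis): 1 N with the plate free, 2 to 3 N while the lid slides down (both only while moving), then, lid home, 0.07 N per N of plate force, also at rest: 3 N at 40 N, 8.7 N at 130 N.
- tin_closed: Bystander: a second oval aluminium tin with its lid on, 100 x 54 x 30 (mm); origin at the middle of its underside.
- tin_open: Bystander: an open empty oval aluminium tin, 96 x 50 x 28 (mm); origin at the middle of its underside.
- tin_open2: Bystander: another open empty oval aluminium tin, 96 x 50 x 28 (mm); origin at the middle of its underside.
- lid_pair: Bystander: two loose oval tin lids lying one on the other, 106 x 62 x 18 (mm); origin at the middle of its underside.
- dish: Bystander: a steel dish, 120 across, 30 high (mm); origin at the middle of its underside.
- forceps: Bystander: steel forceps lying flat, 136 long, 6 high (mm); origin at the middle of its underside.
- pen: Bystander: a grey pen lying flat, 130 long, 12 thick (mm); origin at the middle of its underside.

How it is judged:
By the outcome, as a careful person would: the job done as asked, in the order asked, and still so for the second after the job is handed in, with the robot touching nothing.
It also fails if it takes over 64 s, if anything falls off the work surface, if the arm or the gripper's body presses on something with over 40 N, if the wrist force passes 120 N, or if a joint passes its speed limit or range.

## Working session

There is one attempt and no reset: what is moved stays moved. The work goes in short steps, each a Python script; the robot and the scene stay as the last script left them, time stands still between calls to the robot, and variables do not carry over. Pictures are saved under pics/ and viewed, about 8 in all and at most 12, crops included, and the job is handed in when it is done.

```bash
mkdir -p pics; python3 - <<'E'
from rig import arm,capture,camera_info
import cv2,numpy as np
for n in("scene","top"):
    cv2.imwrite(f"pics/{n}0.png",capture(n)); c=camera_info(n); print(n,c["fx"],c["cx"],c["cy"],np.round(c["pose"],3).tolist())
s=arm.get_state();print(s["t"],s["ee_pos"],s["tcp_rot"],s["wrist_force"],arm.grip_depth)
E
```

```text
scene 555.3443969562998 324.2237115307306 239.1633622966218 [[0.195, 0.618, -0.762, 1.526], [0.981, -0.121, 0.152, -0.25], [0.002, -0.777, -0.63, 0.964], [0.0, 0.0, 0.0, 1.0]]
top 574.0801044419582 317.4797968530793 238.35215537163734 [[0.011, -0.989, 0.15, 0.267], [-1.0, -0.011, 0.004, -0.041], [-0.002, -0.15, -0.989, 1.65], [0.0, 0.0, 0.0, 1.0]]
0.1 [ 0.15996411 -0.62945081  0.23049032] [-8.22295316e-04  9.92267444e-01  1.24115389e-01 -1.14835950e-04] [ 0.64780194 -0.08480387  0.10287576] 0.0187
```

View pics/scene0.png

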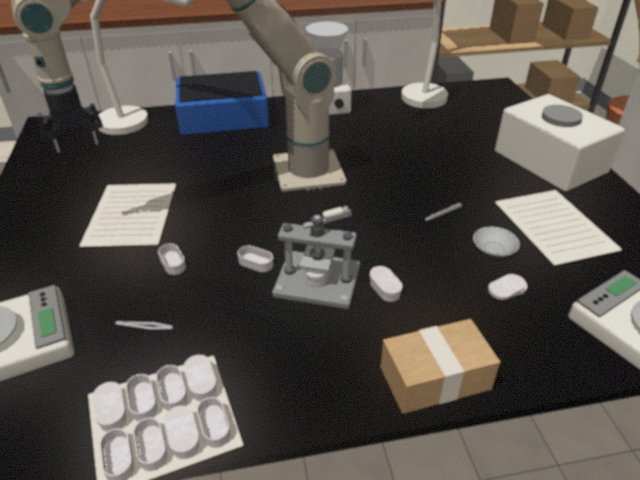

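View pics/top0.png

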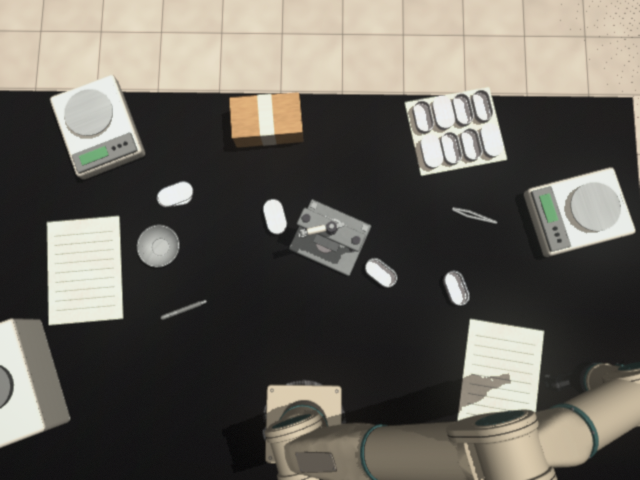

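The scene view shows the press at about (318,265), with the white handle at (335,214). In the top view the hub is at about (331,227), and the folded handle runs from there to (303,233), pointing towards +y. Next I'll turn these into positions and look from close by.

```bash
cat > h.py <<'E'
from rig import arm,capture,camera_info
import cv2,numpy as np
from scipy.spatial.transform import Rotation as R
def ray(n,uv,z,c=None):
    c=c or camera_info(n);P=np.array(c["pose"]);d=P[:3,:3]@[(uv[0]-c["cx"])/c["fx"],(uv[1]-c["cy"])/c["fy"],1]
    return P[:3,3]+d*(z-P[2,3])/d[2]
def proj(p,c):
    P=np.array(c["pose"]);q=P[:3,:3].T@(np.array(p)-P[:3,3]);return [c["fx"]*q[0]/q[2]+c["cx"],c["fy"]*q[1]/q[2]+c["cy"]]
def quat(M):
    q=R.from_matrix(M).as_quat();return [q[3],q[0],q[1],q[2]]
def mat(q): return R.from_quat([q[1],q[2],q[3],q[0]]).as_matrix()
def down(yaw):  # tool y axis (jaw) direction at angle yaw in world, z down
    y=np.array([np.cos(yaw),np.sin(yaw),0]);z=np.array([0,0,-1.]);return quat(np.c_[np.cross(y,z),y,z])
E
python3 - <<'E'
from h import *
print("hub",ray("top",(331,227),.198),"out",ray("top",(300,234),.2))
for p in [(314,201),(371,228),(348,274),(290,247)]: print(ray("top",p,.02))
c=camera_info("wrist");s=arm.get_state();M=mat(s["tcp_rot"]);P=np.array(c["pose"])
print("cam in tool",np.round(M.T@(P[:3,3]-s["ee_pos"]),3),np.round(M.T@P[:3,:3],2).tolist(),c["fx"],c["cx"],c["cy"])
hub=ray("top",(331,227),.198)
for yaw in np.arange(-180,180,30):
    q=arm.inverse_kinematics([hub[0],hub[1],.45],down(np.radians(yaw)));print(yaw,None if q is None else np.round(q,2))
E
```

```text
hub [ 0.5168056  -0.06962013  0.198     ] out [0.49744089 0.00954352 0.2       ]
[ 0.62337359 -0.02324208  0.02      ]
[ 0.54575787 -0.18827418  0.02      ]
[ 0.41234984 -0.12251902  0.02      ]
[0.48802222 0.04387654 0.02      ]
cam in tool [ 0.082  0.    -0.142] [[0.0, -0.95, -0.32], [1.0, 0.0, -0.0], [0.0, -0.32, 0.95]] 334.51821933464134 317.3544534457781 239.331933329938
-180 [-0.65  0.43  1.15  1.52 -0.4   1.44 -2.62]
-150 [ 0.07  0.26  0.01  1.51 -0.    1.37 -2.53]
-120 [ 0.19  0.27 -0.15  1.5   0.04  1.37 -2.06]
-90 [ 0.29  0.27 -0.28  1.5   0.08  1.38 -1.57]
-60 [ 0.34  0.28 -0.36  1.5   0.1   1.38 -1.07]
-30 [ 0.4   0.29 -0.44  1.5   0.12  1.38 -0.57]
0 [ 0.46  0.3  -0.54  1.5   0.15  1.39 -0.08]
30 [ 0.52  0.31 -0.63  1.49  0.18  1.4   0.41]
60 [ 0.58  0.32 -0.72  1.49  0.21  1.41  0.9 ]
90 [ 0.71  0.37 -0.94  1.49  0.3   1.43  1.34]
120 [ 0.78  0.4  -1.06  1.49  0.35  1.45  1.81]
150 [ 0.78  0.4  -1.06  1.49  0.35  1.45  2.33]
```

```bash
python3 - <<'E'
from h import *
hub=np.array([.517,-.07]);out=np.array([.4974,.0095]);u=(out-hub)/np.linalg.norm(out-hub)
m=hub+.039*u; o=down(np.arctan2(u[1],u[0])-np.pi/2)
arm.move_pose([*m,.42],o); arm.move_straight([*m,.32],orientation=o)
s=arm.get_state();print(s["t"],s["ee_pos"],s["wrist_force"],np.round(s["joint_positions"],2))
im=capture("wrist");cv2.imwrite("pics/w1.png",im)
E
```

```text
3.4583 [ 0.50828138 -0.03210996  0.32068932] [-0.25708651 -0.00981023  0.68153164] [ 0.41  0.37 -0.56  1.77  0.22  1.07  0.02]
```

View pics/w1.png

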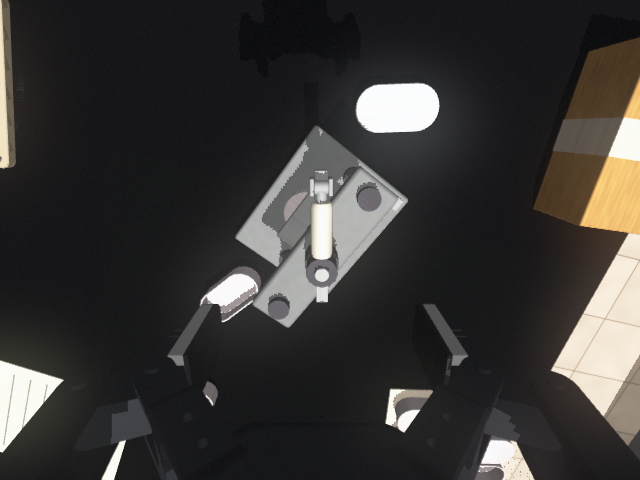

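The wrist view shows the folded sleeve from (321,201) to (321,259), the hub disc at about (321,274) and the hinge lugs at about (320,186). The bar lines up well with the image vertical. I'll measure it from a colour mask.

```bash
python3 - <<'E'
from h import *
im=cv2.imread("pics/w1.png");c=camera_info("wrist")
roi=np.zeros(im.shape[:2],np.uint8);roi[190:268,295:350]=1
b,g,r=[im[...,i].astype(int) for i in range(3)]
m=((r>190)&(r-b>4)&(roi>0)).astype(np.uint8)
n,l,st,ct=cv2.connectedComponentsWithStats(m);k=1+np.argmax(st[1:,4]);print(st[k],ct[k])
(x,y),(w,h),a=cv2.minAreaRect(np.argwhere(l==k)[:,::-1].astype(np.float32));print(x,y,w,h,a)
xs,ys,ww,hh,_=st[k]
row=lambda v: np.mean(np.where(l[v]==k)[0])
A=ray("wrist",(row(ys+4),ys),.2,c);B=ray("wrist",(row(ys+hh-5),ys+hh-1),.2,c)
print("hinge end",A,"free end",B,np.linalg.norm(A-B))
print("width",np.linalg.norm(ray("wrist",(xs,y),.2,c)-ray("wrist",(xs+ww,y),.2,c)))
H=ray("wrist",(321.5,274),.198,c);u=(A-B)/np.linalg.norm(A-B);print("hub px",H,"hub from handle",(A+B)/2-u*.040,"ang",np.degrees(np.arctan2(u[1],u[0])))
g=cv2.cvtColor(im[255:295,300:345],6);print(cv2.HoughCircles(cv2.resize(g,None,fx=4,fy=4,interpolation=2),3,1,50,param1=100,param2=15,minRadius=10,maxRadius=90))
cv2.imwrite("pics/w1c.png",cv2.resize(im[165:310,250:395],(580,580),interpolation=cv2.INTER_CUBIC))
E
```

```text
[312 204  20  56 783] [321.59259259 230.66411239]
321.5 231.5 55.0 19.0 90.0
hinge end [ 0.5067215  -0.00853583  0.2       ] free end [ 0.51799061 -0.05456574  0.2       ] 0.047389296562150206
width 0.016453504985562115
hub px [ 0.52161874 -0.06888837  0.198     ] hub from handle [ 0.521868   -0.07040336  0.2       ] ang 103.75665098906336
[[[ 87.5  67.5  63.2]
  [158.5  31.5  13.4]]]
```

View pics/w1c.png

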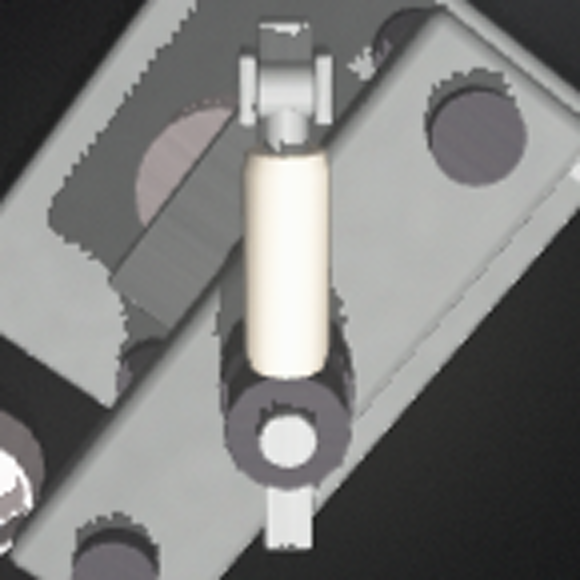

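```bash
cat >> h.py <<'E'
HUB=np.array([.5217,-.0698]);ANG=np.radians(103.8);U=np.array([np.cos(ANG),np.sin(ANG),0]);Z=np.array([0,0,1.])
PIV=np.array([*HUB,.2])+.075*U;O=down(ANG-np.pi/2);GD=np.array([0,0,-.0187])
E
python3 - <<'E'
from h import *
arm.set_gripper(.5,force=25)
g=PIV-.036*U
arm.move_straight(g+GD+[0,0,.04],orientation=O)
print(arm.move_straight(g+GD+[0,0,.001],feed=.06,until_force=6),arm.get_state()["ee_pos"])
f0=np.array(arm.get_state()["wrist_force"])
arm.set_gripper(0);s=arm.get_state();print("grip",s["t"],s["finger_gap"]*85,np.round(s["wrist_force"]-f0,2),f0)
for a in range(10,91,10):
    t=np.radians(a);p=PIV+.036*(-U*np.cos(t)+Z*np.sin(t))+GD+[0,0,.001]
    r=arm.move_straight(p,feed=.06);s=arm.get_state();f=np.array(s["wrist_force"])-f0
    print(a,np.round(s["ee_pos"]-p,4),"rad %.2f tan %.2f z %.2f"%(f@U,f@np.cross(Z,U),f[2]))
    if np.linalg.norm(f)>20: print("stop");break
print(s["t"],s["finger_gap"]*85);cv2.imwrite("pics/w2.png",capture("wrist"))
E
```

```text
False [ 0.51258621 -0.03179795  0.18236637]
grip 5.95 15.869098267935355 [-1.39 -1.27  2.29] [-0.24477831  0.82608114  0.0739162 ]
10 [-0.0003 -0.      0.0001] rad -0.36 tan -0.03 z -1.77
20 [-0.0002 -0.0001  0.0002] rad -1.03 tan 1.26 z -2.03
30 [-0.     -0.0001  0.0004] rad -2.52 tan 0.94 z -2.58
40 [ 0.0001 -0.0001  0.0005] rad -3.63 tan 1.49 z -0.47
50 [ 0.0002 -0.0004  0.0004] rad -4.38 tan 0.87 z 0.83
60 [ 0.0004 -0.0007  0.0004] rad -6.39 tan 1.18 z 1.26
70 [ 0.0006 -0.0009  0.0005] rad -6.29 tan 1.32 z 2.30
80 [ 0.001  -0.0015  0.0008] rad -7.19 tan 1.43 z 2.87
90 [ 0.0013 -0.0013  0.001 ] rad -7.48 tan 1.21 z 4.18
8.275 15.283587177685213
```

View pics/w2.png

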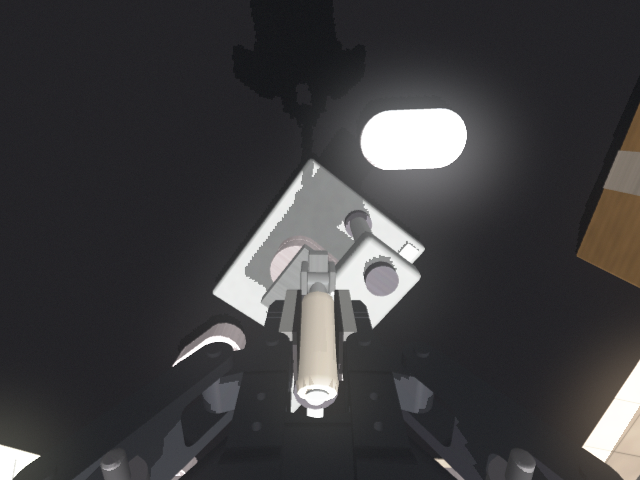

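```bash
python3 - <<'E'
from h import *
c=camera_info("wrist")
for a in (75,80,85,90):
    t=np.radians(a);d=-U*np.cos(t)+Z*np.sin(t);print(a,[np.round(proj(PIV+x*d,c)) for x in (0,.012,.058)])
E
```

```text
75 [array([315., 286.]), array([315., 301.]), array([315., 385.])]
80 [array([315., 286.]), array([315., 300.]), array([315., 377.])]
85 [array([315., 286.]), array([315., 298.]), array([315., 367.])]
90 [array([315., 286.]), array([315., 296.]), array([315., 356.])]
```

The free end shows at about (316,395) and the hinge at about (318,281). That's a tilt near 70° rather than 90°, so the handle slipped in the pads. I'll open the gripper and push the handle against its stop from the hub side with shut fingers.

```bash
python3 - <<'E'
from h import *
H3=np.array([*HUB,0])
arm.set_gripper(.55)
p=np.array(arm.get_state()["ee_pos"]);arm.move_straight([p[0],p[1],.285])
arm.move_straight(H3+.022*U+[0,0,.285],orientation=O);arm.set_gripper(0)
print("gap",arm.get_state()["finger_gap"])
print(arm.move_straight(H3+.022*U+[0,0,.236],feed=.1,until_force=5))
f0=np.array(arm.get_state()["wrist_force"])
r=arm.move_straight(H3+.066*U+[0,0,.236],feed=.035,until_force=6)
s=arm.get_state();f=np.array(s["wrist_force"])-f0;d=np.array(s["ee_pos"])-H3
print(r,"rad pos",d@U,"tan",d@np.cross(Z,U),"F",f@U,f@np.cross(Z,U),f[2],s["t"])
arm.move_straight(H3+.03*U+[0,0,.236],feed=.1)
arm.move_straight(H3+.03*U+[0,0,.30],feed=.15)
c=camera_info("wrist");im=capture("wrist");cv2.imwrite("pics/w3.png",im)
for a in (80,90):
    t=np.radians(a);e=-U*np.cos(t)+Z*np.sin(t);print(a,[np.round(proj(PIV+x*e,c)) for x in (0,.012,.058)])
print(arm.get_state()["t"], proj([*HUB,.198],c))
E
```

```text
gap -0.0017190043202548104
False
True rad pos 0.05766049826880288 tan -1.4055959282632985e-06 F -1.7957437614752578 -0.6905367541376703 0.7156878251605561 11.9583
80 [array([318., 181.]), array([318., 187.]), array([318., 215.])]
90 [array([318., 181.]), array([318., 184.]), array([318., 197.])]
13.0083 [np.float64(317.84773726751035), np.float64(275.3387101222885)]
```

View pics/w3.png

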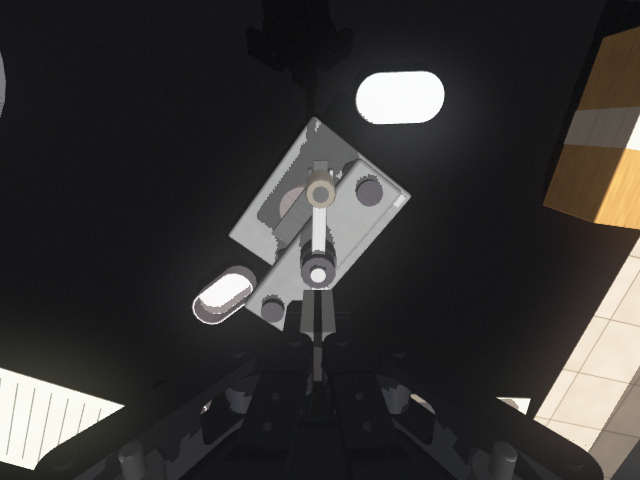

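The handle top is now at (321,194), where 90° predicts (318,197), so it's upright against its stop. The 3 px sideways means the crank sits about 1.4° clockwise of my estimate. Next I'll grip it from above and wind in small steps while watching the tangential force.

```bash
cat > wind.py <<'E'
from h import *
import json
ZT=.236-.0187
def wind(st,dtot,dstep=.1,fmax=4.8,feed=.07,slow=None):
    """turn by dtot (neg = clockwise); stop when tangential resistance exceeds fmax"""
    a0=st["a"];sg=np.sign(dtot);f0=np.array(st["f0"]);hit=0
    while abs(st["a"]-a0)<abs(dtot)-1e-6:
        stp=min(dstep,abs(dtot)-abs(st["a"]-a0));st["a"]+=sg*stp
        e=np.array([np.cos(st["a"]),np.sin(st["a"]),0]);t=sg*np.cross(Z,e)
        arm.move_straight(np.array([*HUB,ZT])+st["r"]*e,feed=feed,orientation=O)
        s=arm.get_state();f=np.array(s["wrist_force"])-f0;fr=f@e;ft=-f@t
        st["r"]=float(np.clip(st["r"]+1e-4*(fr+1.5),.071,.079))
        print("%.2f ft %.2f fr %.2f fz %.2f r %.4f gap %.1f t %.1f"%(st["a"],ft,fr,f[2],st["r"],s["finger_gap"]*85,s["t"]))
        if ft>fmax or np.linalg.norm(f)>25: hit=1;break
    json.dump(st,open("st.json","w"));return hit
E
python3 - <<'E'
from wind import *
a=np.radians(102.4);e=np.array([np.cos(a),np.sin(a),0]);C=np.array([*HUB,0])
arm.move_straight(C+.075*e+[0,0,.29],orientation=O)
arm.set_gripper(.5,force=40)
print(arm.move_straight(C+.075*e+[0,0,ZT],feed=.1,until_force=5))
arm.hold(.1);f0=arm.get_state()["wrist_force"];print(f0)
arm.set_gripper(0);s=arm.get_state();print(s["finger_gap"]*85,np.round(np.array(s["wrist_force"])-f0,2))
st=dict(a=a,r=.075,f0=list(map(float,f0)))
print(wind(st,-1.6))
E
```

```text
False
[ 0.64757456 -0.19845489 -0.08914664]
15.747012481333662 [-0.46 -0.61  3.14]
1.69 ft -0.63 fr -0.21 fz 3.20 r 0.0751 gap 16.1 t 15.5
1.59 ft 0.39 fr -1.28 fz 5.12 r 0.0752 gap 15.9 t 15.8
1.49 ft -0.51 fr -0.83 fz 5.13 r 0.0752 gap 15.8 t 16.0
1.39 ft -0.83 fr -1.76 fz 4.59 r 0.0752 gap 15.7 t 16.3
1.29 ft -0.23 fr -0.48 fz 5.79 r 0.0753 gap 15.9 t 16.6
1.19 ft -0.52 fr -1.60 fz 5.88 r 0.0753 gap 15.8 t 16.8
1.09 ft -0.89 fr -1.82 fz 5.03 r 0.0753 gap 15.8 t 17.1
0.99 ft -0.35 fr -1.40 fz 4.84 r 0.0753 gap 15.7 t 17.3
0.89 ft -0.45 fr -1.78 fz 6.19 r 0.0752 gap 16.0 t 17.6
0.79 ft -0.94 fr -0.90 fz 5.75 r 0.0753 gap 15.7 t 17.9
0.69 ft -1.17 fr -1.79 fz 6.81 r 0.0753 gap 15.9 t 18.1
0.59 ft -0.85 fr -0.91 fz 5.95 r 0.0753 gap 16.1 t 18.4
0.49 ft -1.13 fr -2.26 fz 6.70 r 0.0752 gap 16.3 t 18.6
0.39 ft -1.53 fr -0.55 fz 6.92 r 0.0753 gap 15.5 t 18.9
0.29 ft -0.66 fr -1.19 fz 5.85 r 0.0754 gap 15.9 t 19.1
0.19 ft -1.03 fr -1.65 fz 7.15 r 0.0754 gap 15.8 t 19.4
0
```

Tracking is smooth, with the plate still free: tangential about −0.7 N at rest and radial slightly outward. I'll keep winding.

```bash
python3 - <<'E'
from wind import *
st=json.load(open("st.json"));print(wind(st,-2.4,dstep=.12,fmax=2.2,feed=.08))
E
```

```text
0.07 ft -1.73 fr -1.93 fz 7.45 r 0.0753 gap 15.8 t 19.7
-0.05 ft -0.28 fr -2.63 fz 7.70 r 0.0752 gap 16.0 t 19.9
-0.17 ft -1.23 fr -2.20 fz 7.41 r 0.0751 gap 16.0 t 20.2
-0.29 ft -0.48 fr -2.08 fz 9.17 r 0.0751 gap 15.8 t 20.5
-0.41 ft -1.73 fr -2.91 fz 8.70 r 0.0749 gap 15.8 t 20.7
-0.53 ft -0.67 fr -2.58 fz 8.24 r 0.0748 gap 16.0 t 21.0
-0.65 ft -0.26 fr -3.22 fz 8.30 r 0.0747 gap 15.6 t 21.2
-0.77 ft -0.81 fr -2.00 fz 8.30 r 0.0746 gap 15.6 t 21.5
-0.89 ft -0.49 fr -2.23 fz 9.30 r 0.0745 gap 15.8 t 21.8
-1.01 ft -0.23 fr -2.63 fz 8.23 r 0.0744 gap 15.9 t 22.0
-1.13 ft -1.11 fr -2.46 fz 8.62 r 0.0743 gap 15.9 t 22.3
-1.25 ft -1.20 fr -1.51 fz 8.76 r 0.0743 gap 15.9 t 22.5
-1.37 ft -0.42 fr -1.21 fz 9.89 r 0.0744 gap 15.7 t 22.8
-1.49 ft -0.51 fr -1.76 fz 9.39 r 0.0743 gap 15.9 t 23.1
-1.61 ft -0.57 fr -1.27 fz 8.56 r 0.0743 gap 16.0 t 23.3
-1.73 ft -0.84 fr -1.13 fz 9.23 r 0.0744 gap 16.2 t 23.6
-1.85 ft -1.01 fr -2.30 fz 7.94 r 0.0743 gap 15.6 t 23.8
-1.97 ft 0.71 fr -1.02 fz 8.39 r 0.0744 gap 15.7 t 24.1
-2.09 ft 1.29 fr -1.46 fz 6.77 r 0.0744 gap 16.0 t 24.4
-2.21 ft 3.12 fr -0.91 fz 4.77 r 0.0744 gap 15.9 t 24.6
1
```

```bash
python3 - <<'E'
from wind import *
st=json.load(open("st.json"))
arm.hold(.1);f=np.array(arm.get_state()["wrist_force"])-st["f0"];e=np.array([np.cos(st["a"]),np.sin(st["a"]),0]);print("rest",f@np.cross(Z,e))
print(wind(st,-1.4,dstep=.08,fmax=4.2,feed=.06))
for i in range(3):
    arm.hold(.1);f=np.array(arm.get_state()["wrist_force"])-st["f0"];e=np.array([np.cos(st["a"]),np.sin(st["a"]),0]);print("rest",f@np.cross(Z,e))
E
```

```text
rest 2.9804875824524384
-2.29 ft 3.31 fr -1.45 fz 5.66 r 0.0744 gap 15.9 t 25.0
-2.37 ft 4.47 fr -0.80 fz 5.75 r 0.0745 gap 15.8 t 25.2
1
rest 3.822973786744542
rest 3.820893396888236
rest 4.690189890629348
```

The force climbs and stays at rest, at about 4.1 N measured, or about 4.8 N over the baseline. A sliding lid would level off at 2–3 N. To confirm it's solid, I'll back off a little and see over what angle the force unloads (250 N of plate force per rad if home).

```bash
python3 - <<'E'
from wind import *
st=json.load(open("st.json"));a0=st["a"]
for i in range(7):
    wind(st,.06,dstep=.06,fmax=15,feed=.06)
    e=np.array([np.cos(st["a"]),np.sin(st["a"]),0]);v=[]
    for k in range(2): arm.hold(.05);v.append((np.array(arm.get_state()["wrist_force"])-st["f0"])@np.cross(Z,e))
    print("  back %.2f cw-resist %.2f"%(st["a"]-a0,np.mean(v)))
E
```

```text
-2.31 ft -5.18 fr -0.91 fz 4.17 r 0.0745 gap 16.0 t 25.8
  back 0.06 cw-resist 5.47
-2.25 ft -4.43 fr -1.03 fz 4.74 r 0.0746 gap 16.0 t 26.1
  back 0.12 cw-resist 4.39
-2.19 ft -5.03 fr -0.07 fz 5.99 r 0.0747 gap 15.8 t 26.5
  back 0.18 cw-resist 3.87
-2.13 ft -2.44 fr -0.10 fz 5.65 r 0.0749 gap 16.0 t 26.8
  back 0.24 cw-resist 3.64
-2.07 ft -2.20 fr -1.96 fz 6.60 r 0.0748 gap 15.9 t 27.2
  back 0.30 cw-resist 2.82
-2.01 ft -1.39 fr -0.75 fz 7.25 r 0.0749 gap 16.0 t 27.5
  back 0.36 cw-resist 1.80
-1.95 ft -1.24 fr -1.49 fz 7.12 r 0.0749 gap 15.7 t 27.9
  back 0.42 cw-resist 2.10
```

The unloading is elastic, over about 0.4 rad with little lost, so the lid is home. The peak plate force was about 70 N by the handle force and at most about 117 N by angle times spring, so above 40 and below 130 either way. Now I'll wind up to half a turn in all, let go and look.

```bash
python3 - <<'E'
from wind import *
st=json.load(open("st.json"));print(wind(st,2.75,dstep=.12,fmax=8,feed=.08))
arm.set_gripper(.55)
p=np.array(arm.get_state()["ee_pos"]);e=np.array([np.cos(st["a"]),np.sin(st["a"]),0])
arm.move_straight([p[0],p[1],.30],feed=.12)
arm.move_straight(np.array([p[0],p[1],.34])-.03*U,feed=.15)
c=camera_info("wrist");cv2.imwrite("pics/w4.png",capture("wrist"))
pv=np.array([*HUB,.2])+.075*e
for a in (70,80,90):
    t=np.radians(a);d=-e*np.cos(t)+Z*np.sin(t);print(a,[np.round(proj(pv+x*d,c)) for x in (0,.058)])
print(np.round(proj([*HUB,.198],c)),arm.get_state()["t"])
E
```

```text
-1.83 ft 0.34 fr -0.79 fz 9.86 r 0.0750 gap 15.7 t 28.2
-1.71 ft -0.90 fr -1.23 fz 9.08 r 0.0750 gap 15.7 t 28.5
-1.59 ft 0.03 fr -0.97 fz 8.98 r 0.0751 gap 16.0 t 28.7
-1.47 ft -0.27 fr -0.62 fz 9.88 r 0.0751 gap 15.8 t 29.0
-1.35 ft -0.31 fr -1.32 fz 9.47 r 0.0752 gap 16.3 t 29.3
-1.23 ft 0.21 fr -1.39 fz 8.27 r 0.0752 gap 15.8 t 29.5
-1.11 ft -0.49 fr -2.03 fz 9.23 r 0.0751 gap 16.0 t 29.8
-0.99 ft -0.66 fr -0.76 fz 9.82 r 0.0752 gap 15.9 t 30.1
-0.87 ft -0.05 fr -0.49 fz 8.35 r 0.0753 gap 15.8 t 30.3
-0.75 ft -0.50 fr -0.51 fz 9.08 r 0.0754 gap 16.4 t 30.6
-0.63 ft -1.55 fr -1.50 fz 8.73 r 0.0754 gap 15.8 t 30.9
-0.51 ft -0.52 fr -0.74 fz 8.96 r 0.0755 gap 16.1 t 31.1
-0.39 ft -1.51 fr -0.05 fz 9.36 r 0.0756 gap 15.7 t 31.4
-0.27 ft -0.41 fr -0.69 fz 9.47 r 0.0757 gap 15.9 t 31.7
-0.15 ft -1.29 fr -0.06 fz 8.23 r 0.0758 gap 15.9 t 31.9
-0.03 ft -0.29 fr -0.26 fz 9.47 r 0.0760 gap 15.8 t 32.2
0.09 ft -1.34 fr -1.18 fz 9.87 r 0.0760 gap 15.9 t 32.5
0.21 ft -0.97 fr -1.58 fz 8.92 r 0.0760 gap 16.0 t 32.7
0.33 ft -1.84 fr -0.67 fz 9.36 r 0.0761 gap 15.7 t 33.0
0.45 ft -0.55 fr -1.34 fz 8.79 r 0.0761 gap 16.4 t 33.3
0.57 ft -2.28 fr -0.80 fz 9.95 r 0.0762 gap 15.8 t 33.5
0.69 ft -2.02 fr -1.02 fz 9.45 r 0.0762 gap 15.6 t 33.8
0.80 ft -1.57 fr -0.51 fz 8.87 r 0.0763 gap 15.9 t 34.0
0
70 [array([318., 193.]), array([294., 222.])]
80 [array([318., 193.]), array([305., 216.])]
90 [array([318., 193.]), array([318., 208.])]
[246. 236.] 35.825
```

View pics/w4.png

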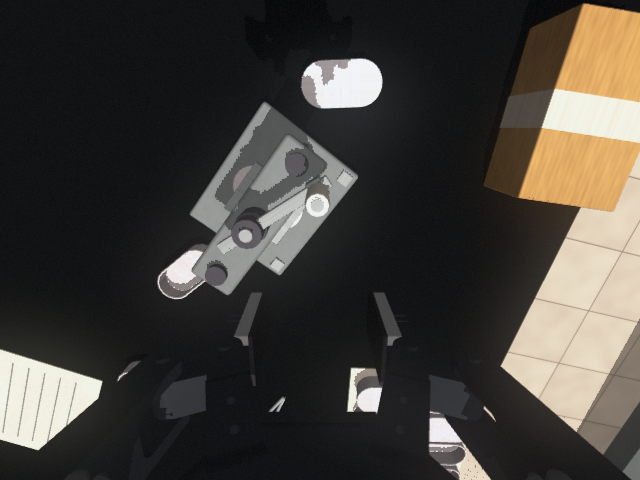

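The handle top is at (318,205), where 90° predicts (318,208), so it stayed upright. One last scene check of the tin before handing in.

```bash
python3 - <<'E'
from h import *
p=np.array(arm.get_state()["ee_pos"]);arm.move_straight(p+[-.06,0.06,.08])
a=cv2.imread("pics/scene0.png")[200:310,260:375];b=capture("scene")[200:310,260:375]
cv2.imwrite("pics/s2.png",cv2.resize(np.hstack([a,b]),None,fx=3.4,fy=3.4,interpolation=cv2.INTER_CUBIC))
E
```

```text
(no output)
```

View pics/s2.png

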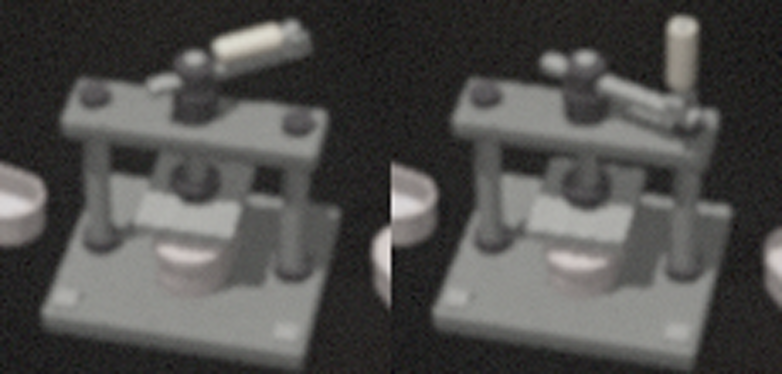

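The before/after crops show the handle upright at (682,55), the tin in the same place with its lid slightly lower, the plate clear of the lid, and the neighbouring tins where they were. I'm handing in.

```bash
python3 -c "
from rig import arm
print(arm.get_state()['t']);arm.job_done()"
```

```text
36.8
the job is handed in; nothing more can be done
```

The lid is home by the force readings, the plate is wound back up clear of it, and the handle is standing upright. I handed the job in at 36.8 s of the 64 s allowed.

- **Handle:** My first lift with the gripper left it at about 70°, because it slipped in the pads. I let go and pushed it onto its stop with shut fingers. That pushed the crank about 1.4° clockwise at most, or my first angle was off by that much. The camera then showed the handle upright.
- **Pressing:** I wound clockwise until the handle force rose steadily and stayed at rest, about 4–5 N over the free reading. That puts the plate force at roughly 55–75 N. Backing off slightly let the force fall away over about 0.4 rad, as it would against a solid lid.
- **Winding back:** I wound back half a turn (3.17 rad in all) from the lowest point and let go. The last pictures show the handle upright, the plate clear, the tin in place and the nearby tins unmoved. I did not check the rest of the bench again.

**Disagreements:**
- The force rose at 10–12 N/rad, not the expected 17.5. Judged by angle alone, the plate force could have been as high as about 117 N, which is still under the 130 N limit.
- The lid's sliding phase did not show in the readings, which I took at rest. The scene picture is too coarse to measure how far the lid went down, so that it is home rests on the force readings.

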